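# Unload the punch dies from the locked rack

## Task

The punch dies are going out for regrinding: swing the rack's retaining bar fully open by its red post, lift every die that is there straight up out of its pocket by its stem, and stand them all upright on the floor of the blue tray without dropping any. When the rack is empty, swing the bar fully shut again and let go. Leave the cup, the tin and the screwdriver where they are.

Things in the scene. Friction and masses are not known exactly. Their poses are not given: they have to be found in the camera images.
- die_rack: Beech block 64 x 216 mm, 30 mm high, fixed to the bench. Origin: centre of its underside. Five round blind pockets in a row along its y at y = -80, -40, 0, 40, 80 mm, x = 0: 36 mm wide (1 mm play round a die), 22 mm deep. A die stands at 8 mm, its disc sunk 2 mm below the block's top; 30 mm of stem shows. Dies come only straight up
- lock_bar (a joint): Retaining bar: flat steel bell crank, 16 mm wide, 5 mm thick, on a vertical pivot. 0 = shut: the long bar (204 mm from the pivot) lies along rack +y over the dies' rims, its edge 12 mm to the -x side of the row. 1.571 = open: it points to rack -x (counter-clockwise from above), clear of the dies. Stops at both ends; friction 0.08 N m, stays where left
- handle_post (a point): Middle of the bar's handle: an upright round red post 16 mm across, on the bar's short arm 67 mm from the pivot; this point is 56.5 mm above the bench, the post reaches from 36.5 to 76.5 mm. Shut, it is on the rack's -x side of the pivot; open, on the -y side. Axes turn with the bar
- pivot (a point): The pivot of the retaining bar, on its axis at the height of the bar's underside (31.5 mm above the bench), at rack x -20, y -118 mm. Axes as the rack's
- out_tray: Low blue metal tray with cork on its floor, outside 150 (x) x 172 (y) x 18 mm high, walls and floor 4 mm thick; loose, 0.9 kg. Origin: centre of its underside; dies stand on its floor 4 mm above that
- cup: Tall red paper cup with black lid, 95 mm wide, 174 mm tall, bystander. Origin: centre of its underside
- low_tin: Low round open tin with a green label, 93 mm wide, 39 mm tall, bystander. Origin: centre of its underside
- driver: Small screwdriver with black handle lying on the bench, 150 mm long along its y, 25 mm tall, bystander. Origin: its middle, on the underside
- die_1: Punch die: steel disc 34 mm across, 20 mm tall, with an upright brass stem 14 mm across, 32 mm tall on its centre; 52 mm tall in all, 0.11 to 0.18 kg. Origin: centre of the underside; z along the stem. All dies are alike; None if absent. At the start die_1 stands in the rack pocket at rack y = -80 mm
- die_2: Punch die: steel disc 34 mm across, 20 mm tall, with an upright brass stem 14 mm across, 32 mm tall on its centre; 52 mm tall in all, 0.11 to 0.18 kg. Origin: centre of the underside; z along the stem. All dies are alike; None if absent. At the start die_2 stands in the rack pocket at rack y = -40 mm
- die_3: Punch die: steel disc 34 mm across, 20 mm tall, with an upright brass stem 14 mm across, 32 mm tall on its centre; 52 mm tall in all, 0.11 to 0.18 kg. Origin: centre of the underside; z along the stem. All dies are alike; None if absent. At the start die_3 stands in the rack pocket at rack y = +0 mm
- die_4: Punch die: steel disc 34 mm across, 20 mm tall, with an upright brass stem 14 mm across, 32 mm tall on its centre; 52 mm tall in all, 0.11 to 0.18 kg. Origin: centre of the underside; z along the stem. All dies are alike; None if absent. At the start die_4 stands in the rack pocket at rack y = +40 mm
- die_5: Punch die: steel disc 34 mm across, 20 mm tall, with an upright brass stem 14 mm across, 32 mm tall on its centre; 52 mm tall in all, 0.11 to 0.18 kg. Origin: centre of the underside; z along the stem. All dies are alike; None if absent. At the start die_5 stands in the rack pocket at rack y = +80 mm
Things that resemble listed ones, but are neither listed nor needed, are in the scene too. Leave any green or purple look-alike of the die_1 alone.

How it is judged (in metres and radians):
On the way, in this order (a step that is already met when the one before it is completed fails the run):
1. the retaining bar is swung fully open (value of joint lock_bar above 1.45 rad), for 0.2 s.
2. every die that is present stands upright on the tray's floor (x of die_1 in the frame of out_tray between -0.062 and 0.062 m and y of die_1 in the frame of out_tray between -0.073 and 0.073 m and z of die_1 in the frame of out_tray between -0.002 and 0.01 m and angle between each of die_1, die_2, die_3, die_4, die_5's own z axis and vertical below 0.12 rad and x of die_2 in the frame of out_tray between -0.062 and 0.062 m and y of die_2 in the frame of out_tray between -0.073 and 0.073 m and z of die_2 in the frame of out_tray between -0.002 and 0.01 m and x of die_3 in the frame of out_tray between -0.062 and 0.062 m and y of die_3 in the frame of out_tray between -0.073 and 0.073 m and z of die_3 in the frame of out_tray between -0.002 and 0.01 m and x of die_4 in the frame of out_tray between -0.062 and 0.062 m and y of die_4 in the frame of out_tray between -0.073 and 0.073 m and z of die_4 in the frame of out_tray between -0.002 and 0.01 m and x of die_5 in the frame of out_tray between -0.062 and 0.062 m and y of die_5 in the frame of out_tray between -0.073 and 0.073 m and z of die_5 in the frame of out_tray between -0.002 and 0.01 m), for 0.2 s.
3. the retaining bar is swung fully shut again (value of joint lock_bar below 0.09 rad), for 0.2 s.
At the end, for the whole second after the job is handed in: Every die that is present stands upright (within 0.12 rad) and at rest on the tray's floor, within the walls, and the retaining bar is shut (within 0.09 rad of its stop) (all of step 2 and linear speed of each of die_1, die_2, die_3, die_4, die_5 below 0.03 m/s and value of joint lock_bar below 0.09 rad); the robot touches nothing.
It fails at once if a die is dropped (falls free by more than about 5 cm) ((linear speed of die_1 above 1 m/s and contact force between the fingers and die_1 below 0.05 N) or (linear speed of die_2 above 1 m/s and contact force between the fingers and die_2 below 0.05 N) or (linear speed of die_3 above 1 m/s and contact force between the fingers and die_3 below 0.05 N) or (linear speed of die_4 above 1 m/s and contact force between the fingers and die_4 below 0.05 N) or (linear speed of die_5 above 1 m/s and contact force between the fingers and die_5 below 0.05 N)).
It fails at once if the cup, the tin or the screwdriver is pushed more than 4 cm away, or the cup is knocked over (distance of any of cup, low_tin, driver from where it was at the start of the episode above 0.04 m or angle between cup's own z axis and vertical above 0.5 rad).
Of die_1, die_2, die_3, die_4, die_5 only 4 to 5 are there at a start; the rules pass over those that are not, and their reading is None.
At some moment in a run one of out_tray may be knocked a few centimetres aside while the robot is not near it.
It also fails if it takes over 208 s, if anything falls off the work surface, if the arm or the gripper's body presses on something with over 40 N, if the wrist force passes 120 N, or if a joint passes its speed limit or range.

## Robot

A 6-joint arm with a two-finger parallel gripper is mounted at the origin on a cart in front of the work surface, level with it; the furniture and walls round the work are solid. World frame = base frame: x ahead of the robot, y to its left, z up, the work surface at z = 0. Lengths are in mm, angles in rad, forces in N, time in s.
With the tool pointing down it reaches from about 400 to 925 mm from the base axis. Payload 12.5 kg.
Tool frame: the origin (TCP) lies on the front face of the gripper's body, between the roots of the fingers; the fingertips stand 78 mm ahead of it and the grasp point (between the pads) lies 59 mm ahead of it (env.nose_length is the distance from the TCP to the fingertips, in mm); z points along the fingers, y is the line along which they close (so a half turn about z gives the same grasp; the last joint's range is limited). The gripper opens to 95 mm and grips with 3 to 60 N. Pads are 20 mm wide; open, the fingers measure 119 mm over their backs; the gripper's body (75 mm by 180 mm) begins 59 mm behind the grasp point.
Start: joints at [1.188, 0.491, 1.559, -0, 1.092, -0.106], TCP at [170.779, 601.226, 292.261] pointing down, gripper open.
Joint ranges: [-3.1, 3.1], [-0.84, 2.19], [0.05, 2.79], [-1.13, 4.28], [0.06, 2.93], [-2.69, 2.69]. Speed limits (rad/s): [2.22, 2.22, 2.79, 3.14, 3.14, 3.14].

## Interface

Orientations are given as [roll, pitch, yaw] about the fixed x, y, z axes, in that order (R = Rz(yaw) Ry(pitch) Rx(roll)).
In Python, from cell import env gives the robot as it stands.
- The arm moves only by the tool jog_arm, never from a script. Its argument "motion" is a list of rows, each a list of 7 numbers: the turn, a rotation vector about the tool's x, y, z in degrees, then the shift along the tool's x, y, z in mm, then the finger opening in mm, from 0 to 95.1. In form: [[wx, wy, wz, x, y, z, hand], ...]. A call has 1 to 10 rows; each row shifts and turns the commanded pose from where the row before left it, along the tool's axes as they then stand; what a row does not reach is not made up. A row lasts 1/8 s, in which the tool goes at most 62.5 mm and 10.7 degrees, less where a joint would pass 70% of its speed; a pose out of reach is approached as far as the arm can. A call is refused whole if a number of a shift passes 62.5 or a number of a turn 10.7, either way. A call with a gripper value outside its range is refused whole. The fingers move at their own pace and stop on an object; the grip force is fixed at half the most. Time passes only in rows, so rows that do not move let the fingers close. It gives the time, the measured TCP pose, the force, the opening and the grip force at its end, in the units of the state.
- env.state(): the state, without advancing time (a new reading comes with each control period).
- env.read_camera(name): name is "side" or "top" or "wrist"; returns a dict with "color" (400x640x3 uint8, red, green, blue), "z_map" (400x640 float32, mm along the optical axis (not along the pixel's ray), 0 where there is no reading), "camera_matrix" (3x3 intrinsics, pixels), "k1" (the pictures are not rectified: a ray, as slopes to the right and down, at radius r is drawn at 1 + k1 r^2 times it, then the intrinsics apply), "world_to_cam" (4x4, takes a point from world to camera coordinates). Camera axes: x right, y up, looking along -z (the intrinsics and any distortion apply to the point x, -y, -z); pixel columns grow to the right and rows downward; lengths in mm; the calibration is good to about 2 mm. A picture is of the moment at which its call begins.
- env.job_done(): hands the job in; it is judged then, once.
Trained networks look in the newest picture that a camera, given by its name, has taken for a name from the list of things; names that differ only in an ending like _2 or _b are one class to them, and where a whole thing is asked for, a point or a joint stands for the part that bears it (a point fixed in the world has none). Each returns a list of dicts, best first, with "score" (0 to 1); they miss things now and then, are a little off and sometimes report something else, mostly with a low value. They report only what shows in the picture. A call takes as long as a camera call. They do not tell look-alikes from the thing itself.
- env.recognise(camera, thing): "location" ([column, row] in pixels, amid what is visible of it).
The state is a dict: "t": time; "joints": joint angles; "qvel": joint speeds; "tau": joint torques, N m; "eef_pos": TCP position; "tcp_rot": TCP orientation; "ft_force": force on the tool from outside, world axes, zero at the start; "moment": the same for the moment, N m; "opening": opening from 0.0 (shut) to 1.0 (fully open); "grip_force": force on a finger pad.
Only numpy, scipy, OpenCV 4.12 (cv2) and the standard library are available. Lean on these libraries where they do the work, as an engineer would, in place of code of your own. Each camera call takes 0.05 s, during which the arm holds its last target. There are 200 camera calls.

## Working session

There is one attempt and no reset: what is moved stays moved. The work goes in short steps, Python scripts to look and compute and a tool call to move; the robot and the scene stay as the last step left them, time stands still between calls to the robot, and variables do not carry over. Pictures are saved under pics/ and viewed, at most 14 in all, crops included, and the job is handed in when it is done.

Besides the shell and the picture viewer there is one more tool, called after "Emit:" by a JSON object that holds its "method" and its "body". jog_arm: Moves the arm, as the interface text tells. Its arguments: {"type":"object","properties":{"motion":{"type":"array"}},"required":["motion"]}

```bash
mkdir -p pics
cat > h.py <<'E'
import numpy as np, cv2
from cell import env
from scipy.spatial.transform import Rotation as R
def cam(n,save=None):
    c=env.read_camera(n)
    if save: cv2.imwrite('pics/'+save,c['color'][:,:,::-1])
    return c
def rays(c,uv):
    K=c['camera_matrix'];k=c['k1'];uv=np.atleast_2d(np.array(uv,float))
    d=np.stack([(uv[:,0]-K[0,2])/K[0,0],(uv[:,1]-K[1,2])/K[1,1]],1);s=d.copy()
    for _ in range(20): s=d/(1+k*(s**2).sum(1,keepdims=True))
    return s
def atz(c,uv,z):
    s=rays(c,uv);W=np.linalg.inv(c['world_to_cam']);D=np.c_[s[:,0],-s[:,1],-np.ones(len(s))]@W[:3,:3].T;o=W[:3,3]
    return o+D*((z-o[2])/D[:,2])[:,None]
def cloud(c):
    v,u=np.mgrid[0:400,0:640];s=rays(c,np.c_[u.ravel(),v.ravel()]);z=c['z_map'].ravel()
    W=np.linalg.inv(c['world_to_cam']);P=np.c_[s[:,0]*z,-s[:,1]*z,-z]@W[:3,:3].T+W[:3,3]
    P[z==0]=np.nan
    return P.reshape(400,640,3)
E
python3 - <<'E'
from h import *
s=env.state();print(s)
for n in('top','side'):
    c=cam(n,n+'1.png');P=cloud(c)
    for t in('die_rack','lock_bar','handle_post','pivot','out_tray','cup','low_tin','driver','die_1'):
        try:
            for r in env.recognise(n,t)[:8]:
                u,v=map(int,r['location']);print(n,t,round(r['score'],2),u,v,P[v,u].round())
        except Exception as e: print(t,e)
E
```

```text
{'t': 0.0, 'joints': array([ 1.18838913e+00,  4.91526904e-01,  1.55948029e+00,  7.03903408e-06,
        1.09168775e+00, -1.05627657e-01]), 'qvel': array([ 0.00044352,  0.00021435, -0.00042124, -0.00018805, -0.00151383,
       -0.00020478]), 'tau': array([-2.16543827e-03, -6.12627983e+01, -2.58175278e+01,  6.91377791e-02,
        4.83179174e-02, -1.04525491e-04]), 'eef_pos': array([170.71624827, 601.05464998, 291.67136817]), 'tcp_rot': array([-3.14049717e+00, -1.22423833e-04,  2.86480980e+00]), 'ft_force': array([ 0.03061215, -0.04853767, -0.0361691 ]), 'moment': array([-0.01645112,  0.01786151, -0.04281982]), 'grip_force': 0.0, 'opening': 0.9978594091290586}
top die_rack 0.55 383 235 [ 565. -182.   34.]
top lock_bar 0.62 395 237 [ 562. -215.   40.]
top handle_post 0.59 397 240 [ 555. -221.   37.]
top pivot 0.95 381 235 [ 565. -176.   35.]
top out_tray 0.77 250 224 [565. 194.   5.]
top cup 0.8 220 140 [751. 273. 169.]
top low_tin 0.72 373 229 [ 575. -151.   60.]
top driver 0.61 376 177 [ 730. -151.   32.]
top die_1 0.69 300 161 [767.  73.  -3.]
top die_1 0.66 417 201 [ 667. -267.   51.]
top die_1 0.62 358 229 [ 572. -110.   56.]
top die_1 0.6 388 231 [ 573. -192.   60.]
top die_1 0.53 372 231 [ 573. -150.   40.]
side die_rack 0.83 324 263 [ 549. -216.   27.]
side lock_bar 0.9 317 271 [ 539. -203.   -0.]
side lock_bar 0.39 334 249 [ 583. -198.   43.]
side handle_post 0.63 313 267 [ 494. -277.   77.]
side pivot 0.74 325 265 [ 549. -221.   25.]
side out_tray 0.79 270 194 [565. 187.   8.]
side out_tray 0.45 344 192 [783. 111.   5.]
side cup 0.78 314 145 [747. 260. 116.]
side low_tin 0.66 346 192 [787. 107.   6.]
side driver 0.56 377 236 [ 718. -169.   25.]
side die_1 0.85 385 264 [ 671. -271.   24.]
side die_1 0.68 340 260 [ 576. -238.   42.]
side die_1 0.65 413 277 [ 704. -328.   19.]
side die_1 0.52 334 250 [ 583. -198.   40.]
side die_1 0.46 318 230 [ 583. -116.   46.]
side die_1 0.45 322 240 [ 574. -156.   44.]
```

Run:
```python
import cv2
a=cv2.imread('pics/top1.png');cv2.imwrite('pics/top1c.png',cv2.resize(a[110:310,190:450],None,fx=3,fy=3,interpolation=2)[:600,:])
b=cv2.imread('pics/side1.png');cv2.imwrite('pics/side1c.png',cv2.resize(b[150:330,220:450],None,fx=3.3,fy=3.3,interpolation=2))
```

```text
(no output)
```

View pics/top1c.png

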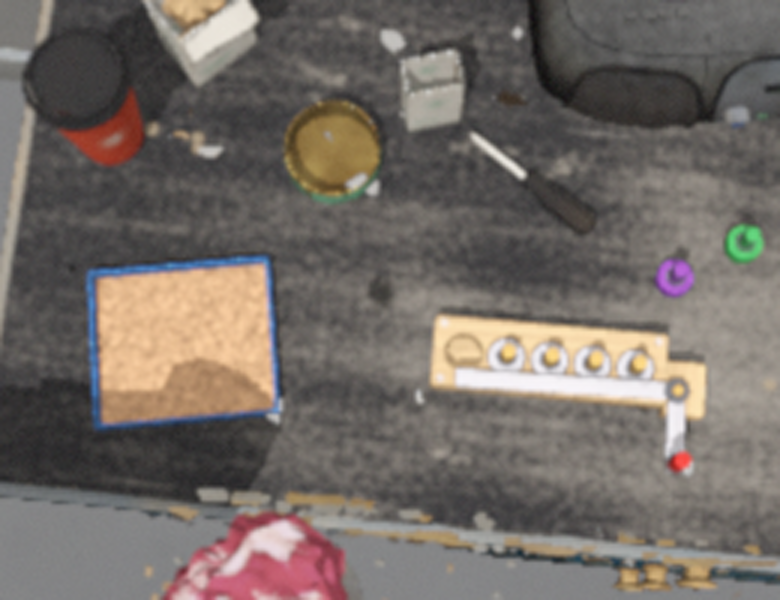

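View pics/side1c.png

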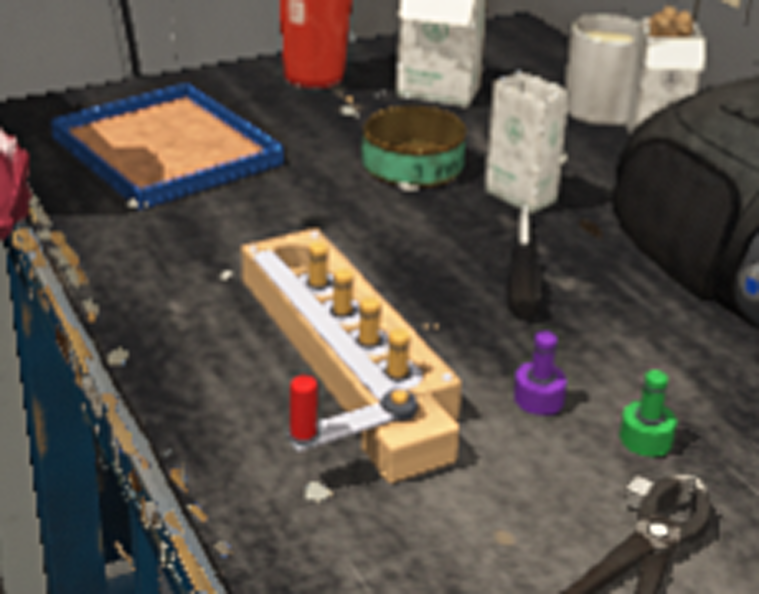

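Top view: the rack holds four brass dies, die_1 to die_4. The +y pocket at crop (464,350) is empty. The bar is shut, its red post is at (681,462) and the tray is clear at (185,340). The two look-alikes, purple and green, stand apart at (675,277) and (745,243).

```bash
cat > m.py <<'E'
from h import *
def post(c):
    P=cloud(c);h=cv2.cvtColor(c['color'],cv2.COLOR_RGB2HSV).astype(int)
    m=((h[...,0]<8)|(h[...,0]>172))&(h[...,1]>170)&(h[...,2]>90)&(P[...,2]>30)&(P[...,2]<90)&(P[...,1]<-100)
    return P[m]
def stems(c):
    P=cloud(c);m=((P[...,2]>51)&(P[...,2]<66)&(P[...,1]<0)&(P[...,0]<640)).astype(np.uint8)
    n,l,st,ce=cv2.connectedComponentsWithStats(m)
    return [(ce[i],st[i,4],np.median(P[l==i],0)) for i in range(1,n)]
def tray(c):
    P=cloud(c);h=cv2.cvtColor(c['color'],cv2.COLOR_RGB2HSV).astype(int)
    m=(h[...,0]>98)&(h[...,0]<125)&(h[...,1]>110)&(h[...,2]>60)&(P[...,2]>8)&(P[...,2]<30)&(P[...,1]>0)&(P[...,1]<350)&(P[...,0]>440)&(P[...,0]<700)
    q=P[m];return cv2.minAreaRect(q[:,:2].astype(np.float32)),len(q),cv2.boxPoints(cv2.minAreaRect(q[:,:2].astype(np.float32)))
E
python3 - <<'E'
from m import *
np.set_printoptions(suppress=True,precision=1)
for n in('top','side'):
    c=cam(n);p=post(c);print(n,'post',len(p),p.mean(0),p.min(0),p.max(0))
    for s in stems(c):print(*s)
    print(tray(c))
    if n=='top':
        print('px stems',atz(c,[[190+x/3,110+y/3] for x,y in((508,348),(551,354),(595,358),(638,363))],60))
        print('post',atz(c,[[190+681/3,110+460/3]],76),'piv',atz(c,[[190+678/3,110+389/3]],40))
        print('tray',atz(c,[[190+x/3,110+y/3] for x,y in((90,270),(270,258),(278,411),(98,427))],18))
        print('rack',atz(c,[[190+x/3,110+y/3] for x,y in((434,315),(668,336),(431,385))],30))
E
```

```text
top post 18 [ 490.8 -269.7   74.9] [ 485.6 -274.9   61.1] [ 495.3 -264.6   82.5]
[359.  226.7] 24 [ 577.  -112.2   60.1]
[373.7 228. ] 24 [ 578.5 -152.9   58.1]
[388.2 229. ] 23 [ 578.8 -192.    60.2]
[402.9 230.2] 24 [ 579.9 -232.    60.2]
[414.2 265. ] 6 [ 487.  -268.1   57.9]
(((565.2117309570312, 191.55294799804688), (151.0616912841797, 172.68870544433594), 10.585890769958496), 238, array([[475.1, 262.6],
       [506.8,  92.8],
       [655.3, 120.6],
       [623.6, 290.3]], dtype=float32))
px stems [[ 579.7 -113.    60. ]
 [ 577.9 -152.3   60. ]
 [ 578.1 -192.4   60. ]
 [ 577.3 -231.6   60. ]]
post [[ 491.6 -272.5   76. ]] piv [[ 560.2 -272.7   40. ]]
tray [[623.5 285.8  18. ]
 [651.7 116.9  18. ]
 [507.3  92.6  18. ]
 [476.2 257.2  18. ]]
rack [[ 609.4  -43.4   30. ]
 [ 610.6 -262.4   30. ]
 [ 543.5  -46.7   30. ]]
side post 142 [ 491.5 -275.6   62.2] [ 486.  -280.4   41. ] [ 499.9 -264.    78.5]
[316.4 225.6] 33 [ 579.  -114.7   58.6]
[323.6 234. ] 39 [ 577.8 -155.6   58.9]
[331.9 242.9] 42 [ 578.  -194.8   58.2]
[ 45.4 274.3] 662 [ 19.6 -68.7  58.1]
[340.7 252.2] 43 [ 578.6 -234.6   59.1]
[311.5 274.6] 48 [ 490.6 -277.6   58.4]
(((566.598388671875, 192.40817260742188), (152.51217651367188, 178.05657958984375), 10.907844543457031), 468, array([[474.9, 265.4],
       [508.6,  90.6],
       [658.3, 119.4],
       [624.6, 294.3]], dtype=float32))
```

```bash
cat > plan.py <<'E'
from h import *
def plan(wps,start=None,hand=95,vmax=55,wmax=10):
    """wps: (x,y,zgrasp,yawdeg,hand) ; prints rows"""
    s=env.state();Rc=R.from_euler('xyz',s['tcp_rot']);p=s['eef_pos'].copy();rows=[]
    if start is not None: p=np.array([start[0],start[1],start[2]+59.]);Rc=R.from_euler('xyz',[180,0,start[3]],degrees=True)
    for x,y,z,yaw,hd in wps:
        T=np.array([x,y,z+59.]);Rt=R.from_euler('xyz',[180,0,yaw],degrees=True)
        rv=(Rc.inv()*Rt).as_rotvec(degrees=True)
        n=int(max(1,np.ceil(np.linalg.norm(T-p)/vmax),np.ceil(np.linalg.norm(rv)/wmax)))
        d=(T-p)/n
        for i in range(n):
            r=np.r_[rv/n,Rc.inv().apply(d),hd];rows.append([float(round(v,1))+0 for v in r])
            Rc=Rc*R.from_rotvec(rv/n,degrees=True)
        p=T;Rc=Rt
    for i in range(0,len(rows),10): print(str(rows[i:i+10]).replace(' ',''))
E
python3 - <<'E'
from plan import *
plan([(500,250,233,100,95),(560,0,200,50,60),(491.5,-272,150,0,34)])
E
```

```text
[[0.0,0.0,7.1,-45.9,-27.5,0.0,95.0],[0.0,0.0,7.1,-48.9,-21.6,0.0,95.0],[0.0,0.0,7.1,-51.2,-15.4,0.0,95.0],[0.0,0.0,7.1,-52.7,-8.9,0.0,95.0],[0.0,0.0,7.1,-53.4,-2.3,0.0,95.0],[0.0,0.0,7.1,-53.3,4.3,0.0,95.0],[0.0,0.0,7.1,-52.4,10.9,0.0,95.0],[0.0,0.0,7.1,-50.6,17.3,0.0,95.0],[0.0,0.0,7.1,-48.1,23.5,0.0,95.0],[0.0,0.0,10.0,-51.3,3.1,6.6,60.0]]
[[0.0,0.0,10.0,-50.0,12.0,6.6,60.0],[0.0,0.0,10.0,-47.2,20.5,6.6,60.0],[0.0,0.0,10.0,-42.9,28.4,6.6,60.0],[0.0,0.0,10.0,-37.3,35.4,6.6,60.0],[0.0,0.0,8.3,-42.1,20.4,8.3,34.0],[0.0,0.0,8.3,-38.7,26.3,8.3,34.0],[0.0,0.0,8.3,-34.4,31.6,8.3,34.0],[0.0,0.0,8.3,-29.5,36.3,8.3,34.0],[0.0,0.0,8.3,-23.9,40.2,8.3,34.0],[0.0,0.0,8.3,-17.9,43.2,8.3,34.0]]
```

Emit:
{"method": "jog_arm", "body": {"motion": [[0, 0, 7.1, -46, -27.5, 0, 95], [0, 0, 7.1, -49, -21.5, 0, 95], [0, 0, 7.1, -51, -15.5, 0, 95], [0, 0, 7.1, -52.5, -9, 0, 95], [0, 0, 7.1, -53.5, -2.5, 0, 95], [0, 0, 7.1, -53.5, 4.5, 0, 95], [0, 0, 7.1, -52.5, 11, 0, 95], [0, 0, 7.1, -50.5, 17.5, 0, 95], [0, 0, 7.1, -48, 23.5, 0, 95], [0, 0, 10, -51.5, 3, 6.5, 60]]}}

```text
t: 2.35
eef_pos: [514.8, 199.3, 285.8]
tcp_rot: [3.14, -0.0, 1.57]
ft_force: [0.6, 0.4, -1.5]
opening: 0.94
grip_force: 0.0
```

Emit:
{"method": "jog_arm", "body": {"motion": [[0, 0, 10, -50, 12, 6.5, 60], [0, 0, 10, -47, 20.5, 6.5, 60], [0, 0, 10, -43, 28.5, 6.5, 60], [0, 0, 10, -37.5, 35.5, 6.5, 60], [0, 0, 8.3, -42, 20.5, 8.5, 34], [0, 0, 8.3, -38.5, 26.5, 8.5, 34], [0, 0, 8.3, -34.5, 31.5, 8.5, 34], [0, 0, 8.3, -29.5, 36.5, 8.5, 34], [0, 0, 8.3, -24, 40, 8.5, 34], [0, 0, 8.3, -18, 43, 8.5, 34]]}}

```text
t: 3.6
eef_pos: [494.7, -273.2, 208.5]
tcp_rot: [3.142, -0.0, 0.003]
ft_force: [0.4, 0.4, 0.9]
opening: 0.356
grip_force: 0.0
```

Run:
```python
from m import *
from plan import plan
np.set_printoptions(suppress=True,precision=1)
s=env.state();print(s['eef_pos'],np.degrees(s['tcp_rot']),s['joints'],s['opening'])
c=cam('wrist','w1.png');p=post(c);print('post',len(p));
if len(p): print(np.median(p[p[:,2]>72],0),p.min(0),p.max(0))
c=cam('side');p=post(c);print(len(p),p.mean(0),tray(c)[0])
plan([(491.5,-272,150,0,34)])
```

```text
[ 494.7 -273.2  208.5] [180.   -0.    0.2] [-0.6  0.5  1.8  0.   0.8  0.9] 0.35574790925738214
post 310
[ 493.1 -274.1   77. ] [ 485.2 -279.9   39.3] [ 500.  -269.4   78.9]
141 [ 491.5 -275.6   62.4] ((564.9682006835938, 192.78672790527344), (150.1241455078125, 180.19749450683594), 9.738725662231445)
[[0.0,0.0,0.0,-2.6,-3.1,-1.1,34.0]]
```

View pics/w1.png

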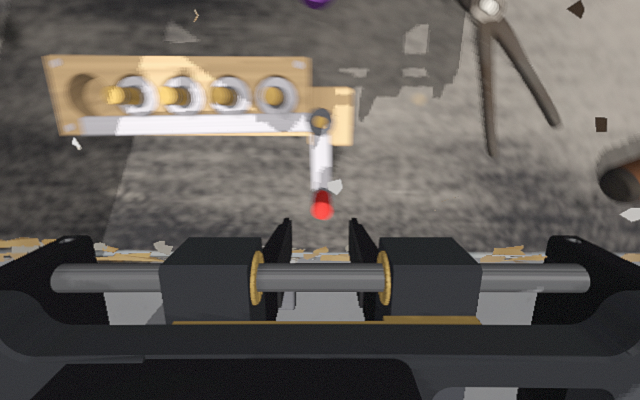

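The wrist view shows the post at (321,205), centred between the fingers, and the pliers well clear.

Run:
```python
from plan import *
import math
c=(559.5,-273)
w=[(492.5,-273.3,62,0,34),(492.5,-273.3,62,0,20)]
print('open');plan(w)
arc=lambda d:(c[0]+67*math.cos(math.radians(180+d)),c[1]+67*math.sin(math.radians(180+d)),62,d,20)
plan([arc(d) for d in list(range(8,97,8))],start=(492.5,-273.3,62,0))
```

```text
open
[[0.0,0.0,0.0,-0.8,-0.9,43.4,34.0],[0.0,0.0,0.0,-0.8,-0.9,43.4,34.0],[0.0,0.0,0.0,0.0,0.0,0.0,20.0]]
[[0.0,0.0,-8.0,0.7,9.0,0.0,20.0],[0.0,0.0,-8.0,0.7,9.3,0.0,20.0],[0.0,0.0,-8.0,0.7,9.3,0.0,20.0],[0.0,0.0,-8.0,0.7,9.3,0.0,20.0],[0.0,0.0,-8.0,0.7,9.3,0.0,20.0],[0.0,0.0,-8.0,0.7,9.3,0.0,20.0],[0.0,0.0,-8.0,0.7,9.3,0.0,20.0],[0.0,0.0,-8.0,0.7,9.3,0.0,20.0],[0.0,0.0,-8.0,0.7,9.3,0.0,20.0],[0.0,0.0,-8.0,0.7,9.3,0.0,20.0]]
[[0.0,0.0,-8.0,0.7,9.3,0.0,20.0],[0.0,0.0,-8.0,0.7,9.3,0.0,20.0]]
```

Emit:
{"method": "jog_arm", "body": {"motion": [[0, 0, 0, -1.6, 0, 30, 34], [0, 0, 0, 0, 0, 30, 34], [0, 0, 0, 0, 0, 27, 34], [0, 0, 0, 0, 0, 0, 20], [0, 0, 0, 0, 0, 0, 20], [0, 0, 0, 0, 0, 0, 20]]}}

```text
t: 4.45
eef_pos: [494.0, -271.7, 122.9]
tcp_rot: [3.141, -0.002, 0.008]
ft_force: [0.3, -0.2, -1.4]
opening: 0.217
grip_force: 0.0
```

Emit:
{"method": "jog_arm", "body": {"motion": [[0, 0, -8, 0.7, 9.3, 0, 20], [0, 0, -8, 0.7, 9.3, 0, 20], [0, 0, -8, 0.7, 9.3, 0, 20], [0, 0, -8, 0.7, 9.3, 0, 20]]}}

```text
t: 4.95
eef_pos: [504.3, -307.1, 122.7]
tcp_rot: [3.141, -0.0, 0.571]
ft_force: [-1.0, 2.8, -1.5]
opening: 0.209
grip_force: 0.8
```

Emit:
{"method": "jog_arm", "body": {"motion": [[0, 0, -8, 0.7, 9.3, 0, 20], [0, 0, -8, 0.7, 9.3, 0, 20], [0, 0, -8, 0.7, 9.3, 0, 20], [0, 0, -8, 0.7, 9.3, 0, 20], [0, 0, -8, 0.7, 9.3, 0, 20], [0, 0, -8, 0.7, 9.3, 0, 20], [0, 0, -8, 0.7, 9.3, 0, 20], [0, 0, 0, 0, 1.5, 0, 20], [0, 0, 0, 0, 1.5, 0, 20], [0, 0, 0, 0, 0, 0, 20]]}}

```text
t: 6.2
eef_pos: [561.9, -337.7, 122.0]
tcp_rot: [3.141, 0.0, 1.542]
ft_force: [-0.5, -0.7, -0.3]
opening: 0.208
grip_force: 0.0
```

Run:
```python
from m import *
s=env.state();print(s['eef_pos'],s['ft_force'],s['grip_force'])
c=cam('side','s2.png');p=post(c);print(len(p),p.mean(0))
b=cv2.imread('pics/s2.png');cv2.imwrite('pics/s2c.png',cv2.resize(b[180:330,250:450],None,fx=3,fy=3))
```

```text
[ 561.87643321 -337.71246781  121.97155853] [-0.48120285 -0.72054877 -0.29329094] 0.0
96 [ 559.90621601 -343.15594903   62.47089804]
```

View pics/s2c.png

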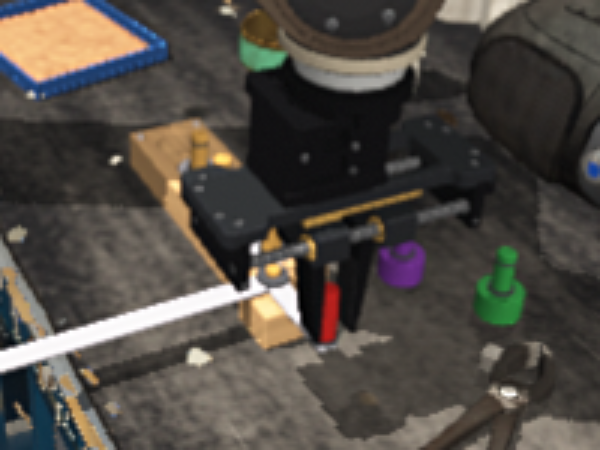

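The bar now points to -x and the fingers still hold the post. I'll push a little further to feel the stop.

Emit:
{"method": "jog_arm", "body": {"motion": [[0, 0, 0, 0, 2, 0, 20], [0, 0, 0, 0, 2, 0, 20], [0, 0, 0, 0, 1, 0, 20], [0, 0, 0, 0, 0, 0, 20]]}}

```text
t: 6.75
eef_pos: [563.2, -337.8, 121.6]
tcp_rot: [-3.133, -0.003, 1.543]
ft_force: [-25.2, -2.2, 12.6]
opening: 0.211
grip_force: 12.7
```

Emit:
{"method": "jog_arm", "body": {"motion": [[0, 0, 0, 0, -3, 0, 20], [0, 0, 0, 0, -2, 0, 34], [0, 0, 0, 0, 0, -1, 34], [0, 0, 0, 0, 0, -45, 34], [0, 0, 1.6, 0, 0, -45, 34], [0, 0, 0, 0, 0, 0, 34]]}}

```text
t: 7.5
eef_pos: [563.1, -338.2, 216.3]
tcp_rot: [3.136, 0.003, 1.516]
ft_force: [0.3, -0.8, -0.3]
opening: 0.359
grip_force: 0.0
```

Run:
```python
from m import *
np.set_printoptions(suppress=True,precision=1)
s=env.state();print(s['eef_pos'],np.degrees(s['tcp_rot']))
for n in('wrist','top','side'):
    c=cam(n,n[0]+'3.png');p=post(c);print(n,'post',len(p),p[p[:,2]>70].mean(0) if len(p) else '')
    for q in stems(c):
        if q[1]>10:print(*q)
    print(tray(c)[0] if n!='wrist' else '')
    print([(np.round(r['location']),round(r['score'],2)) for r in env.recognise(n,'die_1')])
```

```text
[ 563.1 -338.2  216.3] [179.7   0.2  86.8]
wrist post 382 [ 559.4 -335.5   76.6]
[328.9   8.4] 319 [ 577.6 -194.2   60.3]
[331.7  65.4] 306 [ 577.9 -233.    60.7]
[315.6 190. ] 71 [ 559.5 -330.4   58.5]

[(array([432., 102.]), 0.95), (array([332.,  69.]), 0.78), (array([328.,  19.]), 0.72), (array([465., 169.]), 0.72)]
top post 0 
[359.  226.7] 24 [ 576.9 -112.1   59.7]
[373.6 228. ] 25 [ 578.1 -152.8   58.6]
[388.1 229. ] 22 [ 579.  -191.9   60.3]
[402.8 230.4] 25 [ 579.4 -232.3   60.2]
((565.6151123046875, 191.8056640625), (151.6004180908203, 173.57191467285156), 10.608717918395996)
[(array([435., 190.]), 0.68), (array([387., 231.]), 0.64), (array([374., 230.]), 0.62), (array([403., 230.]), 0.56), (array([358., 227.]), 0.47)]
side post 144 [ 559.7 -339.2   75.3]
[316.4 225.7] 34 [ 578.7 -115.    59.1]
[323.7 234. ] 39 [ 578.2 -154.1   59.2]
[331.9 243. ] 43 [ 578.5 -195.3   59.3]
[ 45.2 274.3] 667 [ 20.4 -68.7  58.3]
[340.6 252.2] 42 [ 578.6 -234.5   60.4]
[358.5 285.1] 53 [ 558.2 -342.6   59.6]
((566.339111328125, 190.87106323242188), (151.00558471679688, 179.4625701904297), 10.366321563720703)
[(array([322., 240.]), 0.72), (array([384., 265.]), 0.52), (array([338., 259.]), 0.49)]
```

View pics/w3.png

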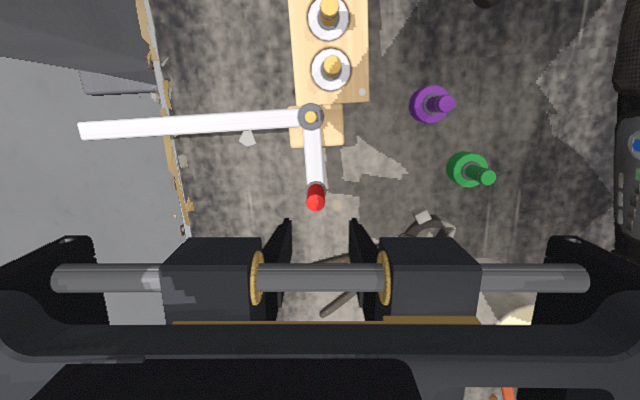

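The bar is fully open, lying left along row 125. The dies are at x≈578.5, y≈-233.5 + 40k. Next I'll pick die_1.

Run:
```python
from plan import *
plan([(578.5,-233.5,150,90,34),(578.5,-233.5,53,90,34)],vmax=45)
c,s=np.cos(np.radians(10.6)),np.sin(np.radians(10.6))
sp=[(566+a*c-b*s,192+a*s+b*c) for a,b in((25,35),(25,-35),(-40,35),(-40,-35))];print(np.round(sp))
```

```text
[[0.0,0.0,-1.1,34.9,3.7,0.8,34.0],[0.0,0.0,-1.1,34.9,4.3,0.8,34.0],[0.0,0.0,-1.1,34.8,5.0,0.8,34.0],[0.0,0.0,0.0,0.0,0.0,32.3,34.0],[0.0,0.0,0.0,0.0,0.0,32.3,34.0],[0.0,0.0,0.0,0.0,0.0,32.3,34.0]]
[[584. 231.]
 [597. 162.]
 [520. 219.]
 [533. 150.]]
```

Emit:
{"method": "jog_arm", "body": {"motion": [[0, 0, -1.1, 35, 3.7, 1, 34], [0, 0, -1.1, 35, 4.3, 1, 34], [0, 0, -1.1, 35, 5, 1, 34], [0, 0, 0, 0, 0, 32, 34], [0, 0, 0, 0, 0, 32, 34], [0, 0, 0, 0, 0, 0, 34], [0, 0, 0, 0, 0, 0, 34]]}}

```text
t: 8.68
eef_pos: [579.0, -233.5, 146.3]
tcp_rot: [3.141, 0.0, 1.573]
ft_force: [0.2, -0.3, 0.8]
opening: 0.362
grip_force: 0.0
```

Run:
```python
from plan import *
np.set_printoptions(suppress=True,precision=1)
s=env.state();print(s['eef_pos'],np.degrees(s['tcp_rot']))
cam('wrist','w4.png')
plan([(578.5,-233.5,53,90,34)],vmax=45)
```

```text
[ 579.  -233.5  146.3] [180.    0.   90.1]
[[0.1,0.0,0.1,0.1,-0.6,34.7,34.0]]
```

View pics/w4.png

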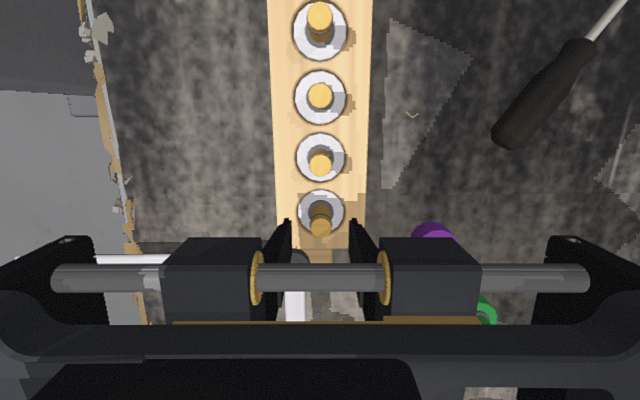

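All the stems line up with column 320, the fingers' centre. I'll descend, grip, and lift.

Emit:
{"method": "jog_arm", "body": {"motion": [[0, 0, 0, 0, 0, 17, 34], [0, 0, 0, 0, 0, 17, 34], [0, 0, 0, 0, 0, 0, 34], [0, 0, 0, 0, 0, 0, 5], [0, 0, 0, 0, 0, 0, 5], [0, 0, 0, 0, 0, 0, 5], [0, 0, 0, 0, 0, 0, 5], [0, 0, 0, 0, 0, 0, 5]]}}

```text
t: 9.72
eef_pos: [578.8, -233.3, 112.0]
tcp_rot: [3.141, 0.0, 1.573]
ft_force: [0.5, -0.2, 2.4]
opening: 0.139
grip_force: 30.0
```

Emit:
{"method": "jog_arm", "body": {"motion": [[0, 0, 0, 0, 0, -10, 5], [0, 0, 0, 0, 0, -15, 5], [0, 0, 0, 0, 0, -25, 5], [0, 0, 0, 0, 0, -25, 5], [0, 0, 0, 0, 0, -25, 5], [0, 0, 0, 0, 0, 0, 5]]}}

```text
t: 10.48
eef_pos: [579.1, -233.5, 214.1]
tcp_rot: [3.138, 0.002, 1.573]
ft_force: [0.1, -1.1, -1.3]
opening: 0.135
grip_force: 30.0
```

Run:
```python
from m import *
from plan import plan
for n in ('top','side'): print(tray(cam(n))[0])
plan([(584,231,120,90,5),(584,231,53,90,5)],vmax=45)
```

```text
((565.7008666992188, 191.7913818359375), (151.37548828125, 173.4362030029297), 10.828950881958008)
((566.2786865234375, 191.65914916992188), (152.87448120117188, 176.43324279785156), 10.500590324401855)
[[0.0,0.0,0.0,42.2,0.6,3.0,5.0],[0.0,0.0,0.0,42.2,0.6,3.0,5.0],[0.0,0.0,0.0,42.2,0.6,3.0,5.0],[0.0,0.0,0.0,42.2,0.6,3.0,5.0],[0.0,0.0,0.0,42.2,0.6,3.0,5.0],[0.0,0.0,0.0,42.2,0.6,3.0,5.0],[0.0,0.0,0.0,42.2,0.6,3.0,5.0],[0.0,0.0,0.0,42.2,0.5,3.0,5.0],[0.0,0.0,0.0,42.2,0.5,3.0,5.0],[0.0,0.0,0.0,42.2,0.5,3.0,5.0]]
[[0.0,0.0,0.0,42.2,0.5,3.0,5.0],[0.0,0.0,0.0,0.0,0.0,33.5,5.0],[0.0,0.0,0.0,0.0,0.0,33.5,5.0]]
```

Emit:
{"method": "jog_arm", "body": {"motion": [[0, 0, 0, 20, 0.5, 0, 5], [0, 0, 0, 40, 0.5, 0, 5], [0, 0, 0, 48, 0.5, 3, 5], [0, 0, 0, 48, 0.5, 5, 5], [0, 0, 0, 48, 0.5, 5, 5], [0, 0, 0, 48, 0.5, 5, 5], [0, 0, 0, 48, 0.5, 5, 5], [0, 0, 0, 48, 0.5, 5, 5], [0, 0, 0, 48, 0.5, 5, 5], [0, 0, 0, 40, 0.5, 0, 5]]}}

```text
t: 11.82
eef_pos: [581.3, 205.4, 177.4]
tcp_rot: [-3.139, 0.0, 1.574]
ft_force: [-0.1, 1.4, -1.2]
opening: 0.14
grip_force: 30.0
```

Emit:
{"method": "jog_arm", "body": {"motion": [[0, 0, 0, 20, 0, 0, 5], [0, 0, 0, 9, 0, 0, 5], [0, 0, 0, 0, 0, 20, 5], [0, 0, 0, 0, 0, 20, 5], [0, 0, 0, 0, 0, 15, 5], [0, 0, 0, 0, 0, 5, 5], [0, 0, 0, 0, 0, 0, 5], [0, 0, 0, 0, 0, 0, 5]]}}

```text
t: 12.82
eef_pos: [582.8, 231.7, 119.4]
tcp_rot: [3.141, -0.0, 1.573]
ft_force: [0.6, 0.6, -1.0]
opening: 0.138
grip_force: 30.0
```

Run:
```python
from m import *
print(env.state()['eef_pos'],env.state()['grip_force'])
for n in ('top','side'): print(tray(cam(n,n[0]+'5.png'))[0])
b=cv2.imread('pics/s5.png');cv2.imwrite('pics/s5c.png',cv2.resize(b[110:260,200:400],None,fx=3,fy=3))
```

```text
[582.82584705 231.73960792 119.3635984 ] 29.99282866716385
((570.1881103515625, 165.530517578125), (151.25111389160156, 120.29638671875), 10.403985023498535)
((566.7027587890625, 190.87042236328125), (151.73695373535156, 177.5858917236328), 10.520763397216797)
```

View pics/s5c.png

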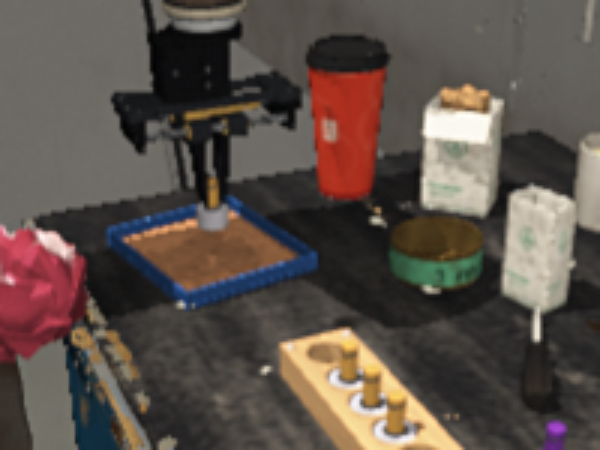

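The die hangs upright over the tray's back-left area and the gripper is clear of the cup. I'll lower the last 11 mm and release.

Emit:
{"method": "jog_arm", "body": {"motion": [[0, 0, 0, 0, 0, 6, 5], [0, 0, 0, 0, 0, 3, 5], [0, 0, 0, 0, 0, 2, 5], [0, 0, 0, 0, 0, 0.5, 5], [0, 0, 0, 0, 0, 0, 5]]}}

```text
t: 13.55
eef_pos: [582.5, 231.8, 108.0]
tcp_rot: [3.141, -0.0, 1.573]
ft_force: [-3.4, -0.6, 8.5]
opening: 0.146
grip_force: 30.0
```

Emit:
{"method": "jog_arm", "body": {"motion": [[0, 0, 0, 0, 0, 0, 34], [0, 0, 0, 0, 0, 0, 34], [0, 0, 0, 0, 0, 0, 34], [0, 0, 0, 0, 0, -20, 34], [0, 0, 0, 0, 0, -40, 34], [0, 0, 0, -20, -0.5, -30, 34], [0, 0, 0, -50, -0.5, 0, 34], [0, 0, 0, -50, -0.5, 0, 34], [0, 0, 0, -50, -0.5, 0, 34], [0, 0, 0, -50, -0.5, 0, 34]]}}

```text
t: 14.8
eef_pos: [580.5, 10.2, 197.2]
tcp_rot: [3.141, -0.0, 1.573]
ft_force: [0.1, 0.1, 0.2]
opening: 0.359
grip_force: 0.0
```

Emit:
{"method": "jog_arm", "body": {"motion": [[0, 0, 0, -50, -0.5, 0, 34], [0, 0, 0, -50, -0.5, 0, 34], [0, 0, 0, -50, -0.5, 0, 34], [0, 0, 0, -40, 0, 0, 34], [0, 0, 0, -15, 0, 15, 34], [0, 0, 0, 0, 0, 15, 34], [0, 0, 0, 0, 0, 0, 34], [0, 0, 0, 0, 0, 0, 34]]}}

```text
t: 15.8
eef_pos: [579.8, -192.0, 167.2]
tcp_rot: [-3.141, -0.0, 1.575]
ft_force: [0.1, 0.2, 0.7]
opening: 0.357
grip_force: 0.0
```

Run:
```python
from m import *
from plan import plan
for n in ('top','side'):
    c=cam(n,n[0]+'6.png');P=cloud(c);print(tray(c)[0]);m=(P[...,2]>46)&(P[...,2]<64)&(abs(P[...,0]-566)<75)&(abs(P[...,1]-192)<85);print(m.sum(),P[m].mean(0))
    print(np.round([q[2] for q in stems(c) if 10<q[1]<100]))
print(env.state()['eef_pos'])
plan([(579,-193.5,53,90,34)])
```

```text
((565.4934692382812, 191.60960388183594), (151.9192352294922, 173.14427185058594), 10.736319541931152)
24 [582.07279818 231.70654866  55.07888512]
[[ 579. -112.   60.]]
((565.4097290039062, 190.93516540527344), (151.2950439453125, 177.66319274902344), 9.461470603942871)
23 [583.1634776  230.55218754  53.55403701]
[[ 579. -115.   59.]
 [ 577. -156.   58.]
 [ 578. -194.   58.]
 [ 557. -343.   59.]]
[ 579.89021787 -192.40014612  167.60353094]
[[0.0,0.0,0.1,-0.5,-0.5,27.8,34.0],[0.0,0.0,0.1,-0.5,-0.5,27.8,34.0]]
```

Emit:
{"method": "jog_arm", "body": {"motion": [[0, 0, 0, -1, -1, 20, 34], [0, 0, 0, 0, 0, 20, 34], [0, 0, 0, 0, 0, 15.4, 34], [0, 0, 0, 0, 0, 0, 34], [0, 0, 0, 0, 0, 0, 5], [0, 0, 0, 0, 0, 0, 5], [0, 0, 0, 0, 0, 0, 5], [0, 0, 0, 0, 0, 0, 5], [0, 0, 0, 0, 0, 0, 5]]}}

```text
t: 17.02
eef_pos: [578.9, -194.3, 112.4]
tcp_rot: [3.141, 0.0, 1.573]
ft_force: [-0.8, 0.7, 6.3]
opening: 0.145
grip_force: 30.0
```

Emit:
{"method": "jog_arm", "body": {"motion": [[0, 0, 0, 0, 0, -10, 5], [0, 0, 0, 0, 0, -15, 5], [0, 0, 0, 0, 0, -25, 5], [0, 0, 0, 0, 0, -25, 5], [0, 0, 0, 15, 2, -15, 5], [0, 0, 0, 40, 2, 0, 5], [0, 0, 0, 45, 2, 0, 5], [0, 0, 0, 45, 2, 0, 5], [0, 0, 0, 45, 2, 0, 5], [0, 0, 0, 45, 2, 0, 5]]}}

```text
t: 18.27
eef_pos: [589.5, 43.2, 202.1]
tcp_rot: [-3.141, -0.0, 1.574]
ft_force: [0.6, -0.3, -0.6]
opening: 0.143
grip_force: 30.0
```

Emit:
{"method": "jog_arm", "body": {"motion": [[0, 0, 0, 45, 2, 0, 5], [0, 0, 0, 40, 2, 0, 5], [0, 0, 0, 25, 1, 0, 5], [0, 0, 0, 10, 0, 0, 5], [0, 0, 0, 0, 0, 15, 5], [0, 0, 0, 0, 0, 25, 5], [0, 0, 0, 0, 0, 25, 5], [0, 0, 0, 0, 0, 15, 5], [0, 0, 0, 0, 0, 0, 5]]}}

```text
t: 19.4
eef_pos: [594.4, 160.1, 120.6]
tcp_rot: [-3.139, 0.0, 1.572]
ft_force: [-0.1, -0.9, -1.2]
opening: 0.14
grip_force: 30.0
```

Run:
```python
from m import *
from plan import plan
for n in ('top','side'): print(tray(cam(n))[0])
print(env.state()['eef_pos'])
plan([(597,162,49,90,5)])
```

```text
((576.5244140625, 109.9162826538086), (30.42231559753418, 151.53781127929688), 88.10234069824219)
((565.6231079101562, 191.397705078125), (150.74105834960938, 177.54678344726562), 11.169951438903809)
[594.99732684 160.5029017  122.23221926]
[[0.0,0.0,0.1,1.5,2.0,14.2,5.0]]
```

Emit:
{"method": "jog_arm", "body": {"motion": [[0, 0, 0, 0, 0, 6, 5], [0, 0, 0, 0, 0, 5, 5], [0, 0, 0, 0, 0, 2, 5], [0, 0, 0, 0, 0, 1, 5], [0, 0, 0, 0, 0, 0, 5], [0, 0, 0, 0, 0, 0, 5]]}}

```text
t: 20.25
eef_pos: [594.7, 160.8, 108.3]
tcp_rot: [3.141, -0.0, 1.573]
ft_force: [-2.3, -0.1, 5.7]
opening: 0.14
grip_force: 30.0
```

Emit:
{"method": "jog_arm", "body": {"motion": [[0, 0, 0, 0, 0, 0, 34], [0, 0, 0, 0, 0, 0, 34], [0, 0, 0, 0, 0, 0, 34], [0, 0, 0, 0, 0, -20, 34], [0, 0, 0, 0, 0, -40, 34], [0, 0, 0, -20, -2, -30, 34], [0, 0, 0, -50, -2, 0, 34], [0, 0, 0, -50, -2, 0, 34], [0, 0, 0, -50, -2, 0, 34], [0, 0, 0, -50, -2, 0, 34]]}}

```text
t: 21.5
eef_pos: [585.1, -60.8, 197.8]
tcp_rot: [3.141, -0.0, 1.573]
ft_force: [0.1, 0.5, 0.0]
opening: 0.36
grip_force: 0.0
```

Emit:
{"method": "jog_arm", "body": {"motion": [[0, 0, 0, -45, -2, 0, 34], [0, 0, 0, -35, -2, 0, 34], [0, 0, 0, -14, -1, 15, 34], [0, 0, 0, 0, 0, 15, 34], [0, 0, 0, 0, 0, 0, 34], [0, 0, 0, 0, 0, 0, 34]]}}

```text
t: 22.25
eef_pos: [580.7, -152.1, 167.7]
tcp_rot: [-3.141, -0.0, 1.575]
ft_force: [-0.5, 0.3, 0.0]
opening: 0.355
grip_force: 0.0
```

```bash
cat > chk.py <<'E'
from m import *
import sys
from plan import plan
for n in ('top','side'):
    c=cam(n);P=cloud(c);print(np.round(np.r_[tray(c)[0][0],tray(c)[0][1],tray(c)[0][2]],1));m=((P[...,2]>46)&(P[...,2]<64)&(abs(P[...,0]-566)<85)&(abs(P[...,1]-192)<95)).astype(np.uint8)
    k,l=cv2.connectedComponents(m);print('in tray',[P[l==i].mean(0).round() for i in range(1,k)])
print(env.state()['eef_pos'])
plan([tuple(map(float,sys.argv[1:4]))+(90,34)])
E
python3 chk.py 579 -153.5 53
```

```text
[578.5 193.8 124.  173.   10.5]
in tray [array([594., 162.,  55.]), array([582., 232.,  55.])]
[566.3 191.4 152.1 177.9  10.6]
in tray [array([583., 230.,  54.]), array([594., 159.,  53.])]
[ 580.7853896  -152.44937763  168.18760377]
[[0.0,0.0,0.1,-0.5,-0.9,28.1,34.0],[0.0,0.0,0.1,-0.5,-0.9,28.1,34.0]]
```

Emit:
{"method": "jog_arm", "body": {"motion": [[0, 0, 0, -1, -1.8, 20, 34], [0, 0, 0, 0, 0, 20, 34], [0, 0, 0, 0, 0, 16, 34], [0, 0, 0, 0, 0, 0, 34], [0, 0, 0, 0, 0, 0, 5], [0, 0, 0, 0, 0, 0, 5], [0, 0, 0, 0, 0, 0, 5], [0, 0, 0, 0, 0, 0, 5], [0, 0, 0, 0, 0, 0, 5]]}}

```text
t: 23.48
eef_pos: [578.9, -154.3, 112.4]
tcp_rot: [3.141, 0.0, 1.573]
ft_force: [-0.0, -0.2, 4.9]
opening: 0.14
grip_force: 30.0
```

Emit:
{"method": "jog_arm", "body": {"motion": [[0, 0, 0, 0, 0, -10, 5], [0, 0, 0, 0, 0, -15, 5], [0, 0, 0, 0, 0, -25, 5], [0, 0, 0, 0, 0, -25, 5], [0, 0, 0, 15, -4, -15, 5], [0, 0, 0, 40, -6, 0, 5], [0, 0, 0, 45, -7, 0, 5], [0, 0, 0, 45, -7, 0, 5], [0, 0, 0, 45, -7, 0, 5], [0, 0, 0, 45, -7, 0, 5]]}}

```text
t: 24.72
eef_pos: [539.0, 82.8, 202.2]
tcp_rot: [-3.141, -0.0, 1.574]
ft_force: [0.2, -0.3, -2.3]
opening: 0.139
grip_force: 30.0
```

Emit:
{"method": "jog_arm", "body": {"motion": [[0, 0, 0, 45, -7, 0, 5], [0, 0, 0, 45, -6, 0, 5], [0, 0, 0, 32, -5, 0, 5], [0, 0, 0, 15, -3, 0, 5], [0, 0, 0, 0, 0, 15, 5], [0, 0, 0, 0, 0, 25, 5], [0, 0, 0, 0, 0, 25, 5], [0, 0, 0, 0, 0, 15, 5], [0, 0, 0, 0, 0, 0, 5]]}}

```text
t: 25.85
eef_pos: [518.6, 216.8, 120.7]
tcp_rot: [-3.139, 0.001, 1.572]
ft_force: [-0.9, 0.7, -1.9]
opening: 0.139
grip_force: 30.0
```

```bash
python3 chk.py 520 219 49
```

```text
[572.4 155.2 151.6  99.5  10.2]
in tray [array([594., 162.,  56.])]
[566.2 191.4 152.1 177.8  11. ]
in tray [array([583., 230.,  53.]), array([520., 211.,  56.]), array([596., 160.,  54.])]
[519.08567915 217.28670466 122.15780551]
[[0.0,0.0,0.1,1.7,0.9,14.2,34.0]]
```

Emit:
{"method": "jog_arm", "body": {"motion": [[0, 0, 0, 0, 0, 6, 5], [0, 0, 0, 0, 0, 5, 5], [0, 0, 0, 0, 0, 2, 5], [0, 0, 0, 0, 0, 1, 5], [0, 0, 0, 0, 0, 0, 5], [0, 0, 0, 0, 0, 0, 5]]}}

```text
t: 26.7
eef_pos: [518.7, 217.6, 108.4]
tcp_rot: [3.141, -0.0, 1.573]
ft_force: [-2.7, -0.1, 5.2]
opening: 0.139
grip_force: 30.0
```

Emit:
{"method": "jog_arm", "body": {"motion": [[0, 0, 0, 0, 0, 0, 34], [0, 0, 0, 0, 0, 0, 34], [0, 0, 0, 0, 0, 0, 34], [0, 0, 0, 0, 0, -20, 34], [0, 0, 0, 0, 0, -40, 34], [0, 0, 0, -20, 5, -30, 34], [0, 0, 0, -50, 9, 0, 34], [0, 0, 0, -50, 9, 0, 34], [0, 0, 0, -50, 9, 0, 34], [0, 0, 0, -50, 9, 0, 34]]}}

```text
t: 27.95
eef_pos: [560.5, -3.9, 197.9]
tcp_rot: [3.141, -0.0, 1.573]
ft_force: [0.5, 0.1, -1.1]
opening: 0.359
grip_force: 0.0
```

Emit:
{"method": "jog_arm", "body": {"motion": [[0, 0, 0, -50, 9, 0, 34], [0, 0, 0, -40, 7, 0, 34], [0, 0, 0, -20, 3, 15, 34], [0, 0, 0, 0, 0, 15, 34], [0, 0, 0, 0, 0, 0, 34], [0, 0, 0, 0, 0, 0, 34]]}}

```text
t: 28.7
eef_pos: [579.6, -110.9, 167.7]
tcp_rot: [-3.141, -0.0, 1.575]
ft_force: [-0.4, 0.5, -0.8]
opening: 0.356
grip_force: 0.0
```

```bash
python3 chk.py 579 -113.5 53
```

```text
[565.9 191.8 151.  173.2  10.3]
in tray [array([594., 162.,  55.]), array([582., 232.,  54.]), array([522., 218.,  56.])]
[566.2 191.  151.1 178.1  10.3]
in tray [array([583., 230.,  54.]), array([520., 217.,  53.])]
[ 579.7617992  -111.27614039  168.21121949]
[[0.0,0.0,0.1,-1.1,-0.4,28.1,34.0],[0.0,0.0,0.1,-1.1,-0.4,28.1,34.0]]
```

Emit:
{"method": "jog_arm", "body": {"motion": [[0, 0, 0, -2.2, -0.8, 20, 34], [0, 0, 0, 0, 0, 20, 34], [0, 0, 0, 0, 0, 16, 34], [0, 0, 0, 0, 0, 0, 34], [0, 0, 0, 0, 0, 0, 5], [0, 0, 0, 0, 0, 0, 5], [0, 0, 0, 0, 0, 0, 5], [0, 0, 0, 0, 0, 0, 5], [0, 0, 0, 0, 0, 0, 5]]}}

```text
t: 29.92
eef_pos: [579.0, -114.5, 112.3]
tcp_rot: [3.141, 0.0, 1.573]
ft_force: [-1.3, -0.4, 6.0]
opening: 0.136
grip_force: 30.0
```

Emit:
{"method": "jog_arm", "body": {"motion": [[0, 0, 0, 0, 0, -10, 5], [0, 0, 0, 0, 0, -15, 5], [0, 0, 0, 0, 0, -25, 5], [0, 0, 0, 0, 0, -25, 5], [0, 0, 0, 15, -4, -15, 5], [0, 0, 0, 40, -7, 0, 5], [0, 0, 0, 45, -8, 0, 5], [0, 0, 0, 45, -8, 0, 5], [0, 0, 0, 45, -8, 0, 5], [0, 0, 0, 40, -7, 0, 5]]}}

```text
t: 31.18
eef_pos: [535.1, 117.7, 202.1]
tcp_rot: [-3.141, -0.0, 1.574]
ft_force: [0.3, -0.5, -0.8]
opening: 0.135
grip_force: 30.0
```

Emit:
{"method": "jog_arm", "body": {"motion": [[0, 0, 0, 23, -3, 0, 5], [0, 0, 0, 10, -1, 0, 5], [0, 0, 0, 0, 0, 15, 5], [0, 0, 0, 0, 0, 25, 5], [0, 0, 0, 0, 0, 25, 5], [0, 0, 0, 0, 0, 15, 5], [0, 0, 0, 0, 0, 0, 5]]}}

```text
t: 32.05
eef_pos: [531.9, 147.8, 120.7]
tcp_rot: [-3.139, 0.0, 1.572]
ft_force: [-0.6, -1.0, -1.0]
opening: 0.139
grip_force: 30.0
```

```bash
python3 chk.py 533 150 49
```

```text
[588.6 108.6 132.7   8.2  13.9]
in tray []
[566.7 192.5 152.7 178.4  10.8]
in tray [array([585., 229.,  54.]), array([520., 217.,  54.]), array([595., 160.,  54.]), array([533., 143.,  55.])]
[532.40527918 148.19412242 122.10549956]
[[0.0,0.0,0.1,1.8,0.6,14.1,34.0]]
```

Emit:
{"method": "jog_arm", "body": {"motion": [[0, 0, 0, 0, 0, 6, 5], [0, 0, 0, 0, 0, 5, 5], [0, 0, 0, 0, 0, 2, 5], [0, 0, 0, 0, 0, 1, 5], [0, 0, 0, 0, 0, 0, 5], [0, 0, 0, 0, 0, 0, 5]]}}

```text
t: 32.9
eef_pos: [532.1, 148.5, 108.3]
tcp_rot: [3.141, -0.0, 1.573]
ft_force: [-2.3, 0.1, 4.9]
opening: 0.14
grip_force: 30.0
```

Emit:
{"method": "jog_arm", "body": {"motion": [[0, 0, 0, 0, 0, 0, 34], [0, 0, 0, 0, 0, 0, 34], [0, 0, 0, 0, 0, 0, 34], [0, 0, 0, 0, 0, -20, 34], [0, 0, 0, 0, 0, -40, 34], [0, 0, 0, -20, 2, -40, 34], [0, 0, 0, -50, 3, 0, 34], [0, 0, 0, -50, 3, 0, 34], [0, 0, 0, -50, 3, 0, 34], [0, 0, 0, -50, 3, 0, 34]]}}

```text
t: 34.15
eef_pos: [546.6, -73.1, 207.9]
tcp_rot: [3.141, -0.0, 1.573]
ft_force: [0.4, 0.5, 0.0]
opening: 0.358
grip_force: 0.0
```

Emit:
{"method": "jog_arm", "body": {"motion": [[0, 0, 0, -50, 3, 0, 34], [0, 0, 0, -50, 3, 0, 34], [0, 0, 0, -50, 3, 0, 34], [0, 0, 0, -50, 3, 0, 34], [0, 0, 0, -50, 2, 0, 34], [0, 0, 0, -17, 0, 0, 34], [0, 0, 0, 0, 0, 0, 34], [0, 0, 0, 0, 0, 0, 34]]}}

```text
t: 35.15
eef_pos: [561.4, -337.1, 207.7]
tcp_rot: [-3.141, -0.001, 1.574]
ft_force: [1.4, 0.1, -0.7]
opening: 0.357
grip_force: 0.0
```

```bash
python3 chk.py 560.5 -339 62
python3 - <<'E'
from m import *
c=cam('top','t9.png');p=post(cam('wrist'));print(len(p),p[p[:,2]>70].mean(0))
c=cam('side','s9.png');P=cloud(c)
b=cv2.imread('pics/s9.png');cv2.imwrite('pics/s9c.png',cv2.resize(b[140:330,230:450],None,fx=3,fy=3))
E
```

```text
[565.6 191.9 152.1 173.4  10.7]
in tray [array([594., 162.,  55.]), array([582., 232.,  55.]), array([531., 149.,  55.]), array([518., 219.,  55.])]
[566.2 191.5 151.8 178.7  10.9]
in tray [array([583., 231.,  53.]), array([520., 218.,  53.]), array([595., 160.,  54.]), array([533., 149.,  54.])]
[ 561.55679421 -337.07130108  207.9504349 ]
[[0.0,0.0,0.1,-1.0,-0.5,43.5,34.0],[0.0,0.0,0.1,-1.0,-0.5,43.5,34.0]]
426 [ 559.32755653 -335.58464855   76.59863259]
```

View pics/s9c.png

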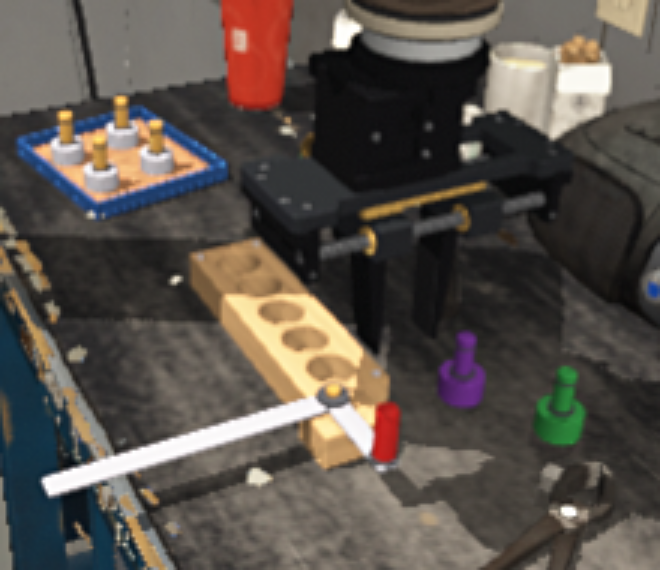

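All four dies stand upright in the tray and the rack is empty. Next I'll shut the bar.

Emit:
{"method": "jog_arm", "body": {"motion": [[0, 0, 0, -2, -1, 30, 34], [0, 0, 0, 0, 0, 30, 34], [0, 0, 0, 0, 0, 26, 34], [0, 0, 0, 0, 0, 0, 20], [0, 0, 0, 0, 0, 0, 20], [0, 0, 0, 0, 0, 0, 20]]}}

```text
t: 36.15
eef_pos: [560.7, -340.7, 123.1]
tcp_rot: [3.14, 0.001, 1.573]
ft_force: [0.9, -0.3, 0.0]
opening: 0.212
grip_force: 0.0
```

Emit:
{"method": "jog_arm", "body": {"motion": [[0, 0, 8, 0.7, -9.3, 0, 20], [0, 0, 8, 0.7, -9.3, 0, 20], [0, 0, 8, 0.7, -9.3, 0, 20], [0, 0, 8, 0.7, -9.3, 0, 20], [0, 0, 8, 0.7, -9.3, 0, 20], [0, 0, 8, 0.7, -9.3, 0, 20]]}}

```text
t: 36.9
eef_pos: [510.9, -318.7, 123.0]
tcp_rot: [3.139, -0.0, 0.731]
ft_force: [0.1, -1.7, -0.2]
opening: 0.208
grip_force: 1.0
```

Emit:
{"method": "jog_arm", "body": {"motion": [[0, 0, 8, 0.7, -9.3, 0, 20], [0, 0, 8, 0.7, -9.3, 0, 20], [0, 0, 8, 0.7, -9.3, 0, 20], [0, 0, 8, 0.7, -9.3, 0, 20], [0, 0, 8, 0.7, -9.3, 0, 20], [0, 0, 0, 0, -1.5, 0, 20], [0, 0, 0, 0, 0, 0, 20], [0, 0, 0, 0, 0, 0, 20]]}}

```text
t: 37.9
eef_pos: [493.8, -274.5, 122.0]
tcp_rot: [3.141, -0.0, 0.039]
ft_force: [-0.4, -0.3, -0.5]
opening: 0.212
grip_force: 0.0
```

Emit:
{"method": "jog_arm", "body": {"motion": [[0, 0, 0, 0, -1.5, 0, 20], [0, 0, 0, 0, -1.5, 0, 20], [0, 0, 0, 0, -1, 0, 20], [0, 0, 0, 0, 0, 0, 20]]}}

```text
t: 38.4
eef_pos: [493.5, -270.2, 121.8]
tcp_rot: [-3.141, 0.0, 0.038]
ft_force: [-0.1, -0.8, -0.8]
opening: 0.207
grip_force: 0.1
```

Emit:
{"method": "jog_arm", "body": {"motion": [[0, 0, 0, 0, -1, 0, 20], [0, 0, 0, 0, -1, 0, 20], [0, 0, 0, 0, -1, 0, 20], [0, 0, 0, 0, 0, 0, 20]]}}

```text
t: 38.9
eef_pos: [493.4, -268.4, 121.8]
tcp_rot: [3.14, -0.001, 0.037]
ft_force: [-3.6, -11.0, -2.9]
opening: 0.21
grip_force: 5.2
```

The stop is felt, so I'll back off, open, and rise clear.

Emit:
{"method": "jog_arm", "body": {"motion": [[0, 0, 0, 0, 1.5, 0, 20], [0, 0, 0, 0, 0.5, 0, 30], [0, 0, 0, 0, 0, 0, 34], [0, 0, 0, 0, 0, -20, 34], [0, 0, 0, 0, 0, -50, 34], [0, 0, 0, 0, 0, -60, 34], [0, 0, 0, 0, 0, 0, 34], [0, 0, 0, 0, 0, 0, 34]]}}

```text
t: 39.9
eef_pos: [493.2, -268.9, 251.4]
tcp_rot: [-3.141, 0.0, 0.038]
ft_force: [-0.4, 1.2, -1.1]
opening: 0.363
grip_force: 0.0
```

```bash
python3 - <<'E'
from m import *
print(env.state()['eef_pos'])
p=post(cam('side'));print(p.mean(0))
c=cam('wrist','w10.png')
E
python3 chk.py 493 -270 150
```

```text
[ 493.23822861 -268.94857437  251.37662377]
[ 491.69052432 -274.42908699   62.55993585]
[565.4 191.4 151.3 173.3  10.3]
in tray [array([594., 163.,  55.]), array([582., 231.,  55.]), array([531., 149.,  55.]), array([518., 218.,  56.])]
[566.4 191.3 152.  176.8  10.5]
in tray [array([583., 231.,  54.]), array([520., 217.,  53.]), array([595., 158.,  54.]), array([533., 148.,  54.])]
[ 493.2761965  -269.13790399  250.49163998]
[[0.0,0.0,-9.8,0.0,0.1,4.6,34.0],[0.0,0.0,-9.8,0.0,0.1,4.6,34.0],[0.0,0.0,-9.8,-0.1,0.1,4.6,34.0],[0.0,0.0,-9.8,-0.1,0.1,4.6,34.0],[0.0,0.0,-9.8,-0.1,0.1,4.6,34.0],[0.0,0.0,-9.8,-0.1,0.0,4.6,34.0],[0.0,0.0,-9.8,-0.1,0.0,4.6,34.0],[0.0,0.0,-9.8,-0.1,0.0,4.6,34.0],[0.0,0.0,-9.8,-0.1,0.0,4.6,34.0]]
```

View pics/w10.png

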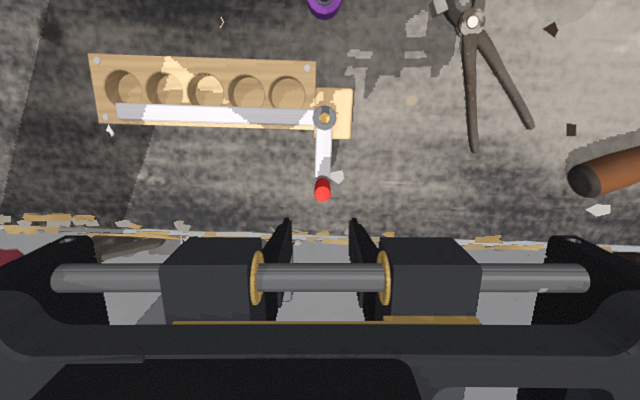

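The bar lies along the rack, from (323,117) to (117,110), shut. The post is back at its starting spot, all pockets are empty and the gripper is clear.

```bash
python3 -c "
from cell import env
print(env.job_done())"
```

```text
the job is handed in; nothing more can be done
None
```

The job is handed in: all four dies present (die_5 was absent) stand upright in the blue tray, the bar is shut with the gripper clear of it, and the arm never came near the cup, tin or screwdriver; no verdict came back.

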